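# Snap-test the open air coupler on a lab bench

### The arm

A 6-joint arm with a two-finger parallel gripper is mounted at the origin on the work surface. World frame = base frame: x ahead of the robot, y to its left, z up, the work surface at z = 0. Lengths are in m, angles in rad, forces in N, time in s.
With the tool pointing down it reaches from about 0.35 to 0.975 m from the base axis. Payload 4.9 kg.
Tool frame: the origin (TCP) lies on the centre line of the jaws, within the pads' length; the fingertips stand 14 mm ahead of it and the grasp point (between the pads) lies 5 mm behind it; z points along the fingers, y is the line along which they close (so a half turn about z gives the same grasp; the last joint's range is limited). The gripper opens to 85 mm and grips with 20 to 120 N. Pads are 22 mm wide; open, the fingers measure 114 mm over their backs; the gripper's body (76 mm by 85 mm) begins 54 mm behind the grasp point. The pads swing forward as they close: fully open they stand 13 mm farther back than shut.
Start: joints at [1.142, 0.053, 1.613, -0, 1.476, -0.119], TCP at [0.191, 0.595, 0.245] pointing down, gripper open.
Joint ranges: [-3.01, 3.01], [-1.01, 2.22], [0.06, 2.58], [-1.02, 4.17], [0.09, 2.62], [-3.14, 3.14]. Speed limits (rad/s): [2.57, 2.57, 3.14, 3.14, 3.14, 3.14].

### API

Orientations are given as a unit quaternion [x, y, z, w].
In Python, from station import observe, get_image, get_calibration, sign_off, regions_of, place_of gives the robot as it stands.
- The arm moves only by the tool jog_arm, never from a script. Its arguments are lists of equal length, an entry for each row: "translation": the shift along the tool's x, y, z in mm, a list of three; "turn": the turn about the tool's z in rad. In form: {"translation": [[x, y, z], ...], "turn": [turn, ...]}. A call has 1 to 12 rows; each row is the pose to reach, as a shift and turn from the pose commanded when the call began, along the tool's axes at that moment; what a row does not reach only later rows make up. A row lasts 1/12 s, in which the tool goes at most 41.7 mm and 7.16 degrees, less where a joint would pass 70% of its speed; a pose out of reach is approached as far as the arm can. A call with a gripper value outside its range is refused whole. "grip" is the finger opening in mm, from 0 to 85.4, set as the call begins (left out, the last holds). The fingers move at their own pace and stop on an object; the grip force is fixed at half the most. Time passes only in rows, so rows that repeat a pose let the fingers close. It gives the time, the measured TCP pose, the force, the opening and the grip force at its end, in the units of the state.
- observe(): the state, without advancing time (a new reading comes with each control period).
- get_image(name): name is "scene" or "top" or "wrist"; returns (picture, depth): 420x560x3 uint8, red, green, blue; 420x560 float32, m along the optical axis (not along the pixel's ray), 0 where there is no reading.
- get_calibration(name): a dict with "K" (3x3 intrinsics, pixels), "pose" (4x4, takes a point from camera to world coordinates). Camera axes: x right, y down, z forward; pixel columns grow to the right and rows downward; lengths in m; the calibration is good to about 2 mm. A picture is of the moment at which its call begins: read the wrist's pose just before it. get_calibration takes no time and is no camera call; for the wrist camera it gives the pose at the moment of the call.
- sign_off(): hands the job in; it is judged then, once.
Trained networks look in the newest picture that a camera, given by its name, has taken for a name from the list of things; names that differ only in an ending like _2 or _b are one class to them, and where a whole thing is asked for, a point or a joint stands for the part that bears it (a point fixed in the world has none). Each returns a list of dicts, best first, with "score" (0 to 1); they miss things now and then, are a little off and sometimes report something else, mostly with a low value. They report only what shows in the picture. A call takes as long as a camera call.
- regions_of(thing, camera): "pixels" (420x560 bool, what is visible of it).
- place_of(thing, camera): "point" ([x, y, z] in m, in world coordinates, good to about 4 mm: a listed point, or the origin of a listed thing).
The state is a dict: "time_s": time; "joints": joint angles; "qvel": joint speeds; "effort": joint torques, N m; "position": TCP position; "orientation": TCP orientation; "ft_force": force on the tool from outside, world axes, zero at the start; "ft_torque": the same for the moment, N m; "width": finger opening in m; "gripper_force": force on a finger pad.
Only numpy, scipy, OpenCV 4.12 (cv2) and the standard library are available. Lean on these libraries where they do the work, as an engineer would, in place of code of your own. Each camera call takes 0.05 s, during which the arm holds its last target. There are 200 camera calls.

### The job

Two compressed-air quick couplers are fixed on the lab bench; one has a blanking plug in its mouth, the other is open. Check that the sleeve of the open one does not stick: draw it all the way back, away from the mouth, hold it there for a moment, then let go of it so that it snaps forward fully home by itself. Leave the sleeve of the plugged coupler alone, and leave the bottle standing where it is.

Things in the scene. Friction and masses are not known exactly. Their poses are not given: they have to be found in the camera images.
- grip_open (a point): Centre of the open coupler's sleeve, on the level axis 100 mm above the bench. Knurled steel tube 34 mm across, 45 mm long (22.5 mm each way), 41 mm lip at the mouth end. +x runs from mouth to rear, the way it is drawn back; z is up. Fixed parts: dark nose 4.5 mm out of the mouth end, nothing in it; brass collar 49 mm behind, post 65 mm behind, 18 mm above the axis; foot plate 88 mm below.
- sleeve_open (a joint): How far the open coupler's sleeve is drawn back, in m: 0 fully home (forward, at rest), 0.020 at its rear stop. A spring pushes it home with 4 N at 0, rising to 10 N at 0.020; let go, it snaps home in about 0.15 s. Fingers that pinch it across its axis hold it by friction.
- sleeve_plugged (a joint): The same for the plugged coupler, a bystander of the same make beside the open one: a steel blanking plug with a 30 mm round head reaches 50 mm out of its mouth. Its sleeve must stay at 0.
- bottle: A white plastic reagent bottle with a green cap, 64 mm in diameter and 120 mm tall, standing loose on the bench beyond the couplers; origin at the centre of its underside. A bystander: leave it standing.

How it is judged:
By the outcome, as a careful person would: the job done as asked, in the order asked, and still so for the second after the job is handed in, with the robot touching nothing.
It also fails if it takes over 29 s, if anything falls off the work surface, if the arm or the gripper's body presses on something with over 40 N, if the wrist force passes 120 N, or if a joint passes its speed limit or range.

## Working session

There is one attempt and no reset: what is moved stays moved. The work goes in short steps, Python scripts to look and compute and a tool call to move; the robot and the scene stay as the last step left them, time stands still between calls to the robot, and variables do not carry over. Pictures are saved under pics/ and viewed, at most 10 in all, crops included, and the job is handed in when it is done.

Besides the shell and the picture viewer there is one more tool, called after "Emit:" by a JSON object that holds its "method" and its "body". jog_arm: Moves the arm, as the interface text tells. Its arguments: {"type":"object","properties":{"translation":{"type":"array","items":{"type":"array","items":{"type":"number"}}},"turn":{"type":"array","items":{"type":"number"}},"grip":{"type":"number"}},"required":["translation","turn"]}

```bash
mkdir -p pics; cat > h.py <<'E'
import numpy as np, cv2
from station import *
from scipy.spatial.transform import Rotation as R
def cloud(cam):
    c=get_calibration(cam); p,d=get_image(cam); K=c["K"]; T=c["pose"]
    v,u=np.mgrid[:420,:560]
    P=np.stack([(u-K[0][2])/K[0][0]*d,(v-K[1][2])/K[1][1]*d,d],-1)@np.array(T)[:3,:3].T+np.array(T)[:3,3]
    P[d==0]=np.nan
    return p,P
E
python3 - <<'E'
from h import *
o=observe();print(o["time_s"],o["position"],o["orientation"])
ims=[]
for c in ["scene","top"]:
    p,P=cloud(c); cv2.imwrite(f"pics/{c}.png",p[...,::-1]); np.save(c,P)
    for t in ["grip_open","sleeve_open","sleeve_plugged","bottle"]:
        if t in("grip_open","bottle"):
            print(c,t,[(np.round(r["point"],3),round(r["score"],2)) for r in place_of(t,c)][:3])
        else:
            for r in regions_of(t,c)[:3]:
                m=r["pixels"]; q=P[m]; print(c,t,round(r["score"],2),m.sum(),np.argwhere(m).mean(0).round(),np.nanmedian(q,0).round(3),np.nanpercentile(q,[5,95],axis=0).round(3).tolist())
E
```

```text
0.0 [0.19029071 0.59470191 0.24408765] [ 1.54284036e-01  9.88026014e-01 -9.75887524e-04 -2.82006468e-04]
scene grip_open [(array([0.588, 0.168, 0.099]), 0.63)]
scene sleeve_open 0.79 366 [225. 375.] [0.591 0.175 0.114] [[0.57, 0.156, 0.101], [0.612, 0.186, 0.119]]
scene sleeve_plugged 0.59 187 [153. 222.] [ 0.535 -0.243  0.114] [[0.516, -0.26, 0.097], [0.557, -0.235, 0.118]]
scene bottle [(array([ 0.8  , -0.002,  0.   ]), 0.65), (array([0.591, 0.17 , 0.1  ]), 0.47)]
top grip_open []
top sleeve_open 0.59 494 [237. 182.] [0.585 0.168 0.115] [[0.566, 0.155, 0.106], [0.605, 0.184, 0.119]]
top sleeve_plugged 0.6 580 [271. 429.] [ 0.532 -0.247  0.115] [[0.513, -0.265, 0.102], [0.553, -0.235, 0.119]]
top bottle [(array([ 0.799,  0.004, -0.004]), 0.95)]
```

View pics/scene.png

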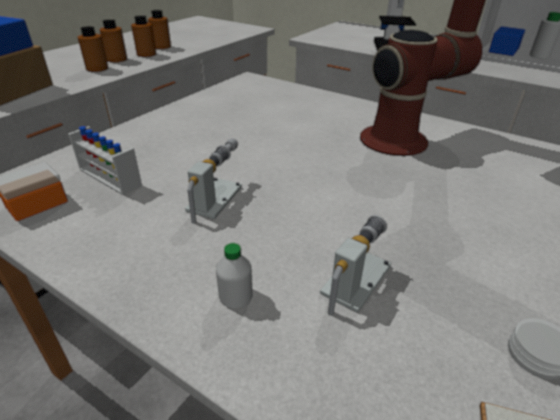

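View pics/top.png

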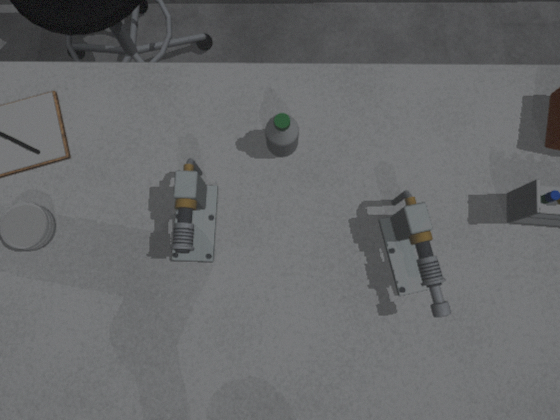

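The scene picture shows the open coupler's sleeve at about (375,228), and the plugged one, with its plug head at about (232,146). In the top picture the open sleeve is at (182,237) with its collar at (186,200). The plugged sleeve is at (429,271) and the bottle at (282,135). The networks agree with both pictures. Next I need the open coupler's axis.

```bash
python3 - <<'E'
from h import *
for c in ["top","scene"]:
    P=np.load(c+".npy").reshape(-1,3)
    m=(P[:,2]>.108)&(P[:,2]<.1195)&(abs(P[:,1]-.168)<.06)&(abs(P[:,0]-.6)<.055)
    q=P[m][:,:2]; vx,vy,x,y=cv2.fitLine(q.astype(np.float32),cv2.DIST_HUBER,0,.01,.01).ravel()
    s=np.sign(vx); print(c,m.sum(),"axis yaw",np.arctan2(s*vy,s*vx),"y at .588",y+vy/vx*(.588-x), q.min(0),q.max(0))
    for a in np.arange(.56,.64,.01):
        k=q[abs(q[:,0]-a)<.005]; print(round(a,2),len(k),k.mean(0).round(4) if len(k) else '')
o=observe(); print(R.from_quat(o["orientation"]).as_matrix().round(4))
E
```

```text
top 855 axis yaw -0.023970002 y at .588 0.16927457 [0.56000256 0.1504509 ] [0.65477354 0.18961227]
0.56 41 [0.563  0.1696]
0.57 101 [0.5701 0.1695]
0.58 100 [0.5801 0.1691]
0.59 96 [0.5899 0.1693]
0.6 102 [0.5997 0.1689]
0.61 72 [0.6093 0.1696]
0.62 62 [0.6199 0.1693]
0.63 61 [0.6298 0.169 ]
scene 457 axis yaw -0.023952968 y at .588 0.17333674 [0.56729706 0.15165732] [0.65481308 0.18811032]
0.56 0 
0.57 61 [0.571  0.1722]
0.58 53 [0.5804 0.1716]
0.59 55 [0.59   0.1729]
0.6 58 [0.6002 0.171 ]
0.61 75 [0.6103 0.1704]
0.62 35 [0.6197 0.1699]
0.63 26 [0.6281 0.1702]
[[-0.9524  0.3048 -0.    ]
 [ 0.3048  0.9524 -0.    ]
 [ 0.     -0.     -1.    ]]
```

Emit:
{"method": "jog_arm", "body": {"translation": [[-36, -20, 0], [-73, -41, 0], [-109, -61, 0], [-145, -81, 0], [-182, -101, 0], [-218, -122, 0], [-254, -142, 0], [-291, -162, 0], [-327, -183, 0], [-364, -203, 0], [-400, -223, 0], [-436, -243, 0]], "turn": [-0.03, -0.06, -0.09, -0.12, -0.15, -0.18, -0.21, -0.24, -0.26, -0.28, -0.29, -0.29], "grip": 85}}

```text
time_s: 1.5
position: [0.5329, 0.2291, 0.2456]
orientation: [0.01, 1.0, 0.0, 0.0]
ft_force: [1.1, -0.5, 0.1]
width: 0.0852
gripper_force: 0.0
```

Emit:
{"method": "jog_arm", "body": {"translation": [[-20, -20, 0], [-40, -40, 0], [-53, -56, 0], [-53, -56, 0], [-53, -56, 0]], "turn": [0, 0, 0, 0, 0]}}

```text
time_s: 1.92
position: [0.584, 0.1731, 0.2451]
orientation: [0.011, 1.0, 0.0, -0.0]
ft_force: [-0.3, 0.1, 0.4]
width: 0.0854
gripper_force: 0.0
```

```bash
python3 - <<'E'
from h import *
o=observe();print(o["position"],R.from_quat(o["orientation"]).as_matrix().round(4))
p,P=cloud("wrist"); cv2.imwrite("pics/w1.png",p[...,::-1])
print([(np.round(r["point"],4),round(r["score"],2)) for r in place_of("grip_open","wrist")][:3])
for r in regions_of("sleeve_open","wrist")[:2]:
    q=P[r["pixels"]]; q=q[np.isfinite(q[:,0])&(q[:,2]>.1)]
    print(r["score"],len(q),np.argwhere(r["pixels"]).mean(0).round(),np.percentile(q,[1,99],axis=0).round(4).tolist())
P=P.reshape(-1,3)
m=(P[:,2]>.108)&(P[:,2]<.122)&(abs(P[:,1]-.168)<.04)&(abs(P[:,0]-.595)<.05); q=P[m]
for a in np.arange(.55,.65,.006):
    k=q[abs(q[:,0]-a)<.003]
    if len(k)>5: print(round(a,3),len(k),k.mean(0).round(4),np.percentile(k[:,1],[2,98]).round(4),k[:,2].max().round(4))
E
```

```text
[0.58396148 0.1730636  0.24514178] [[-9.998e-01  2.180e-02 -5.000e-04]
 [ 2.180e-02  9.998e-01  3.000e-04]
 [ 6.000e-04  2.000e-04 -1.000e+00]]
[(array([0.5937, 0.1694, 0.0962]), 0.6)]
0.74 1995 [213. 278.] [[0.5665, 0.1527, 0.1034], [0.6109, 0.187, 0.1206]]
0.562 92 [0.5634 0.1699 0.111 ] [0.1612 0.1791] 0.1141
0.568 337 [0.5681 0.1699 0.1158] [0.1527 0.1875] 0.1219
0.574 218 [0.5744 0.1701 0.1149] [0.1555 0.1845] 0.1199
0.58 240 [0.5801 0.1697 0.1149] [0.1548 0.184 ] 0.1187
0.586 239 [0.586  0.1698 0.1149] [0.1553 0.1839] 0.1188
0.592 235 [0.5921 0.1694 0.1149] [0.155  0.1838] 0.1193
0.598 227 [0.5981 0.1695 0.1149] [0.1549 0.1838] 0.1186
0.604 216 [0.604  0.1692 0.1147] [0.1547 0.1837] 0.1188
0.61 160 [0.6093 0.1695 0.1144] [0.1546 0.1835] 0.1186
0.616 131 [0.6162 0.1688 0.1112] [0.1595 0.1783] 0.1135
0.622 132 [0.6221 0.1687 0.1111] [0.1592 0.1781] 0.1135
0.628 133 [0.6279 0.1687 0.1112] [0.1596 0.1781] 0.1135
0.634 128 [0.634  0.1689 0.1113] [0.1598 0.1779] 0.1136
0.64 313 [0.6396 0.1683 0.1147] [0.1524 0.184 ] 0.1199
0.646 73 [0.644  0.1675 0.116 ] [0.1516 0.1842] 0.1199
```

View pics/w1.png

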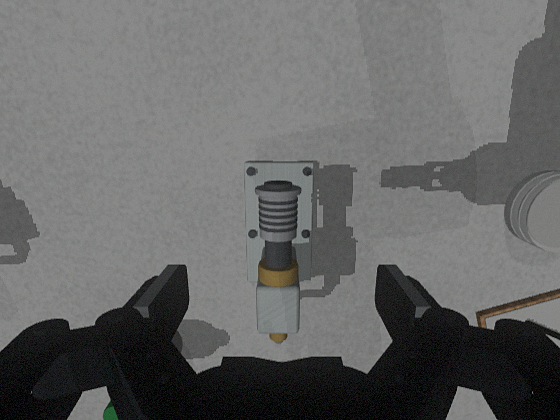

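The wrist picture shows the open sleeve at (278,213), with the collar at (278,273) and the post behind it. From the depth, the sleeve runs from x 0.5655 to 0.612 on y≈0.1695, with yaw about −0.02. I'll descend now.

Emit:
{"method": "jog_arm", "body": {"translation": [[-7, -3.4, 25], [-7, -3.4, 55], [-7, -3.4, 85], [-7, -3.4, 115], [-7, -3.4, 138], [-7, -3.4, 150], [-7, -3.4, 150], [-7, -3.4, 150], [-7, -3.4, 150]], "turn": [0, 0, 0, 0, 0, 0, 0, 0, 0]}}

```text
time_s: 2.82
position: [0.5918, 0.171, 0.0976]
orientation: [0.01, 1.0, 0.0, 0.002]
ft_force: [0.3, 0.0, 0.1]
width: 0.0849
gripper_force: 0.0
```

Emit:
{"method": "jog_arm", "body": {"translation": [[0, -1.3, 2], [0, -1.3, 2], [0, -1.3, 2], [0, -1.3, 2], [0, -1.3, 2], [0, -1.3, 2], [0, -1.3, 2], [0, -1.3, 2], [0, -1.3, 2], [0, -1.3, 2], [0, -1.3, 2], [0, -1.3, 2]], "turn": [0, 0, 0, 0, 0, 0, 0, 0, 0, 0, 0, 0], "grip": 20}}

```text
time_s: 3.82
position: [0.5909, 0.1694, 0.0943]
orientation: [0.01, 1.0, 0.0, 0.0]
ft_force: [-2.0, 1.6, 5.8]
width: 0.0323
gripper_force: 59.5
```

Emit:
{"method": "jog_arm", "body": {"translation": [[-3, 0, 0], [-6, 0, 0], [-9, 0, 0], [-12, 0, 0], [-15, 0, 0], [-18, 0, 0], [-20, 0, 0], [-20, 0, 0], [-20, 0, 0], [-20, 0, 0]], "turn": [0, 0, 0, 0, 0, 0, 0, 0, 0, 0]}}

```text
time_s: 4.65
position: [0.6091, 0.169, 0.0942]
orientation: [0.01, 1.0, 0.0, -0.002]
ft_force: [-9.3, 0.9, 10.3]
width: 0.0323
gripper_force: 60.1
```

```bash
python3 - <<'E'
from h import *
for i in range(3):
    p,P=cloud("top"); o=observe();print(o["position"].round(4),np.round(o["ft_force"],1),o["width"])
cv2.imwrite("pics/t2.png",cv2.resize(p[180:280,120:250,::-1],None,fx=5,fy=5))
p,P=cloud("scene"); cv2.imwrite("pics/s2.png",cv2.resize(p[170:320,300:460,::-1],None,fx=4,fy=4))
E
```

```text
[0.6091 0.169  0.0942] [-8.7  1.  10.3] 0.03292114738314153
[0.6091 0.169  0.0942] [-8.8  1.6 10.7] 0.03263598972705161
[0.6091 0.169  0.0942] [-8.5  0.8  9.6] 0.032734964721126185
```

View pics/s2.png

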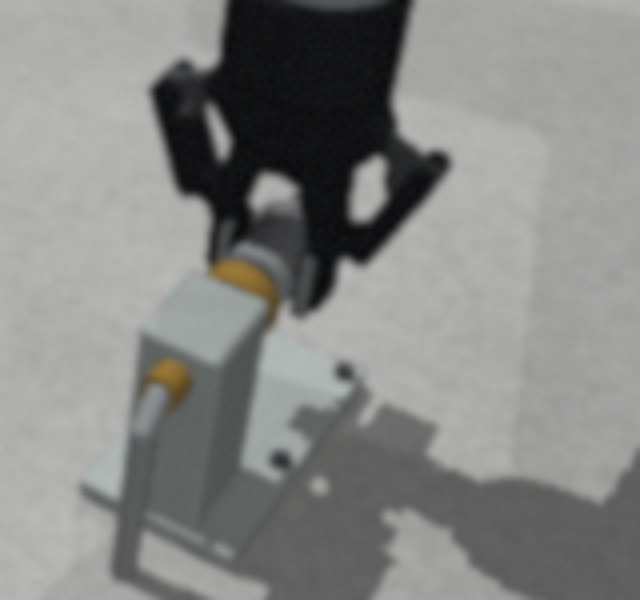

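The crop shows the pads holding the sleeve, now close to the collar at (245,290). The measured travel is about 18 mm at roughly 9 N, which is still spring force, so I'll go on until the stop shows in the force.

Emit:
{"method": "jog_arm", "body": {"translation": [[-1, 0, 0], [-2, 0, 0], [-3, 0, 0], [-3, 0, 0], [-3, 0, 0], [-3, 0, 0]], "turn": [0, 0, 0, 0, 0, 0]}}

```text
time_s: 5.35
position: [0.6109, 0.1689, 0.0942]
orientation: [0.01, 1.0, -0.0, -0.004]
ft_force: [-13.4, 0.8, 13.0]
width: 0.0324
gripper_force: 60.5
```

Emit:
{"method": "jog_arm", "body": {"translation": [[-1, 0, 0], [-2.5, 0, 0], [-2.5, 0, 0], [-2.5, 0, 0], [-2.5, 0, 0], [-2.5, 0, 0], [-2.5, 0, 0], [-2.5, 0, 0], [-2.5, 0, 0], [-2.5, 0, 0], [-2.5, 0, 0]], "turn": [0, 0, 0, 0, 0, 0, 0, 0, 0, 0, 0]}}

```text
time_s: 6.27
position: [0.611, 0.1689, 0.0941]
orientation: [0.01, 1.0, -0.0, -0.007]
ft_force: [-24.2, -0.0, 18.6]
width: 0.0328
gripper_force: 61.1
```

```bash
python3 - <<'E'
from h import *
p,P=cloud("wrist"); o=observe();print(o["position"].round(4),np.round(o["ft_force"],1))
cv2.imwrite("pics/w2.png",p[...,::-1])
E
```

```text
[0.611  0.169  0.0941] [-23.5   0.3  18.9]
```

View pics/w2.png

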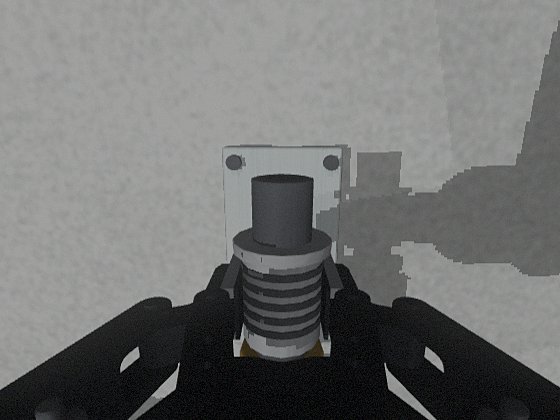

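The wrist picture shows the nose bare at (282,210) and the lip drawn back to (282,245). Position has stopped advancing while the force has risen to 24 N, so the sleeve is on its rear stop and has been held. Releasing now.

Emit:
{"method": "jog_arm", "body": {"translation": [[0, 0, 0], [0, 0, 0], [0, 0, 0], [0, 0, 0], [0, 0, 0], [0, 0, 0], [0, 0, 0], [0, 0, 0], [0, 0, 0], [0, 0, 0]], "turn": [0, 0, 0, 0, 0, 0, 0, 0, 0, 0], "grip": 85}}

```text
time_s: 7.15
position: [0.616, 0.1685, 0.0933]
orientation: [0.01, 1.0, -0.0, 0.0]
ft_force: [0.1, -1.2, 0.3]
width: 0.0849
gripper_force: 0.0
```

Emit:
{"method": "jog_arm", "body": {"translation": [[0, 0, -15], [0, 0, -40], [0, 0, -70], [0, 0, -100], [0, 0, -130], [0, 0, -150], [0, 0, -150], [0, 0, -150], [0, 0, -150]], "turn": [0, 0, 0, 0, 0, 0, 0, 0, 0]}}

```text
time_s: 7.9
position: [0.6155, 0.1684, 0.2427]
orientation: [0.01, 1.0, -0.0, -0.001]
ft_force: [0.7, 0.6, -1.3]
width: 0.085
gripper_force: 0.0
```

```bash
python3 - <<'E'
from h import *
o=observe();print(o["position"].round(4),np.round(o["ft_force"],1))
p,P=cloud("wrist"); cv2.imwrite("pics/w3.png",p[...,::-1])
for r in regions_of("sleeve_open","wrist")[:2]:
    q=P[r["pixels"]]; q=q[np.isfinite(q[:,0])&(q[:,2]>.1)]
    print(r["score"],np.percentile(q,[1,99],axis=0).round(4).tolist())
p,P=cloud("top"); print([np.round(r["point"],3) for r in place_of("bottle","top")][:1])
for r in regions_of("sleeve_plugged","top")[:2]:
    q=P[r["pixels"]]; print(r["score"],np.nanmedian(q,0).round(3))
E
```

```text
[0.6155 0.1684 0.2427] [ 0.7  0.6 -1.3]
0.65 [[0.5668, 0.1534, 0.1052], [0.6106, 0.1864, 0.1208]]
[array([0.797, 0.003, 0.   ])]
0.83 [ 0.531 -0.247  0.115]
```

View pics/w3.png

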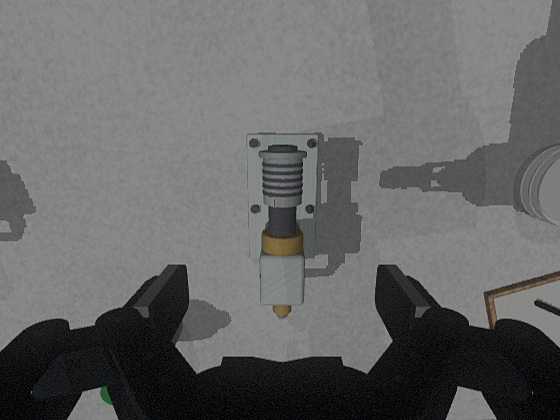

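The picture shows the sleeve back home, with its lip at (282,153) and the gap to the collar restored. It spans x 0.567–0.611, the same as before. The bottle and the plugged sleeve have not moved.

```bash
python3 -c "
from station import *
print(sign_off())"
```

```text
the job is handed in; nothing more can be done
None
```

The open coupler's sleeve was drawn back to its rear stop, held there and released; it snapped fully home without sticking, the plugged sleeve and bottle were left alone, and the job is handed in.

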